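# Clamp a sample jar on the shaker

## Task

Get the small white-capped jar of dark grey sample ready for mixing: stand it upright in the middle of the round black pad on the shaker and flip the shaker's toggle clamp shut so that its rubber foot holds the jar down by the cap. The clamp may have been left open or shut; if it is shut, open it first. Set the jar down rather than drop it, and leave the roll of tape and the timer where they lie.

Things in the scene. Friction and masses are not known exactly. Their poses are not given: they have to be found in the camera images.
- shaker: small white shaker with an aluminium platform, fixed. Origin on the worktop under the round pad's centre; x axis from the pad to the clamp. Platform top at z = 57 mm, from x = -69 to 137 mm, y = +-80 mm. Steel clamp stand: two cheeks, 27 mm wide over all, x = 74 to 109 mm, up to z = 141 mm, on a foot plate 52 x 56 mm; pivot at x = 90, y = 0, z = 125 mm, axis along y.
- pad (a point): centre of the top of the round black rubber pad, 50 mm across, on the shaker's platform, 60 mm above the worktop; axes as the shaker's.
- clamp (a joint): angle of the toggle clamp (arm and handle: one rigid crank), rad: 0 = shut on nothing, about 0.08 = shut on a standing jar, 1.85 = open. Starts shut or open. Its weight carries it from the dead centre (about 0.92) to the nearer end: pushed past there it falls over by itself in about 1 s. To open, push the handle's end to the shaker's +x; to shut, push the raised arm's end to -x. Takes some 5 N there.
- clamp_end (a point): middle of the flat steel hold-down arm (16 x 9 mm; its end 22 x 13 mm, reaching 99 mm from the pivot), 90 mm from the pivot. Turns with the clamp: shut, the arm lies level along the shaker's -x with this point over the pad; open, the arm stands up, leaning 16 degrees back from the pad, its end about 212 mm above the worktop.
- handle_end (a point): tip of the green handle (18 mm thick, 24 mm ball at the end), 95 mm from the pivot. Turns with the clamp: shut, the handle stands up, leaning 20 degrees towards the pad, tip about 214 mm above the worktop; open, it lies nearly level behind the pivot (shaker's +x), about 130 mm up.
- foot (a point): centre of the underside of the black rubber foot below the arm's end, 16 mm across, 16 mm below the arm's middle line at clamp_end; turns with the clamp; shut, it is centred over the pad.
- sample_jar: clear plastic sample jar with a white screw cap, 33 mm across the cap, body 30 mm across, 55 mm tall (cap from 42 mm up), about 30 g; origin at the centre of its underside, z up; filled with dark grey material; the only such jar in front of the robot.
- tape_roll: yellow roll of label tape lying flat, 68 mm across, 19 mm high; origin at the centre of its underside; stays where it is.
- timer: flat white bench timer, 64 x 64 x 20 mm; origin at the centre of its underside; stays where it is.
Things that resemble listed ones, but are neither listed nor needed, are in the scene too. What is meant by the sample_jar is not red, and is the larger of those in its own colour.

How it is judged:
By the outcome, as a careful person would: the job done as asked, in the order asked, and still so for the second after the job is handed in, with the robot touching nothing.
It also fails if it takes over 64 s, if anything falls off the work surface, if the arm or the gripper's body presses on something with over 40 N, if the wrist force passes 120 N, or if a joint passes its speed limit or range.

## Robot

A 6-joint arm with a two-finger parallel gripper is mounted at the origin on a cart in front of the work surface, level with it; the furniture and walls round the work are solid. World frame = base frame: x ahead of the robot, y to its left, z up, the work surface at z = 0. Lengths are in m, angles in rad, forces in N, time in s.
With the tool pointing down it reaches from about 0.3 to 0.95 m from the base axis. Payload 3.1 kg.
Tool frame: the origin (TCP) lies at the very end of the fingers, on their centre line; the grasp point (between the pads) lies 19 mm behind it (grip_depth is the distance from the TCP to the grasp point, in m); z points along the fingers, y is the direction in which the jaws open and shut (so a half turn about z gives the same grasp; the last joint's range is limited). The gripper opens to 85 mm and grips with 20 to 120 N. Pads are 22 mm wide; open, the fingers measure 114 mm over their backs; the gripper's body (76 mm by 85 mm) begins 54 mm behind the grasp point. The pads swing forward as they close: fully open they stand 13 mm farther back than shut.
Start: joints at [1.194, 0.308, 1.634, -0, 1.2, -0.07], TCP at [0.189, 0.596, 0.231] pointing down, gripper open.
Joint ranges: [-3.06, 3.06], [-0.79, 1.96], [0.05, 2.63], [-1.19, 4.34], [0.05, 2.64], [-2.94, 2.94]. Speed limits (rad/s): [2.79, 2.79, 3.14, 3.14, 3.14, 3.14].

## Interface

Orientations are given as a rotation vector (axis times angle).
In Python, from bench import get_obs, capture, camera_params, job_done, grip_depth gives the robot as it stands. The module is installed in compiled form; this text tells all that it offers.
- The arm moves only by the shell command python3 -m crank 'ROWS' [OPENING]. ROWS is JSON, a list of rows, each a list of 2 entries, a list of its own where there are three numbers: the shift along the tool's x, y, z as a fraction of full scale, then the turn, a rotation vector about the tool's x, y, z as a fraction of full scale. A call has 1 to 20 rows; each row shifts and turns the commanded pose from where the row before left it, along the tool's axes as they then stand; what a row does not reach is not made up. Full scale, the value 1, is 20 cm for a shift and pi rad for a turn. A row lasts 1/10 s, in which the tool goes at most 50 mm and 8.59 degrees, less where a joint would pass 70% of its speed; a pose out of reach is approached as far as the arm can. A call with a number of a shift or a turn outside -1 to 1 is refused whole. A call with a gripper value outside its range is refused whole. OPENING is the closure in counts, from 0 (fully open) to 255 (shut), set as the call begins (- or left out, the last holds). The fingers move at their own pace and stop on an object; the grip force is fixed at half the most. Time passes only in rows, so rows that do not move let the fingers close. It gives the time, the measured TCP pose, the force and the opening at its end, in the units of the state.
- get_obs(): the state, without advancing time (a new reading comes with each control period).
- capture(name): name is "scene" or "side" or "wrist"; returns (picture, depth): 480x640x3 uint8, blue, green, red; 480x640 float32, m along the optical axis (not along the pixel's ray), 0 where there is no reading.
- camera_params(name): a dict with "fx", "fy", "cx", "cy" (pixels), "cam_to_world" (4x4, takes a point from camera to world coordinates). Camera axes: x right, y down, z forward; pixel columns grow to the right and rows downward; lengths in m; the calibration is good to about 2 mm. A picture is of the moment at which its call begins: read the wrist's pose just before it. camera_params takes no time and is no camera call; for the wrist camera it gives the pose at the moment of the call.
- job_done(): hands the job in, once; it reports no verdict.
The state is a dict: "time_s": time; "qpos": joint angles; "joint_vel": joint speeds; "joint_efforts": joint torques, N m; "eef_pos": TCP position; "tool_rot": TCP orientation; "wrist_force": force on the tool from outside, world axes, zero at the start; "ft_torque": the same for the moment, N m; "gripper_width": opening from 0.0 (shut) to 1.0 (fully open).
Only numpy, scipy, OpenCV 4.12 (cv2) and the standard library are available. Lean on these libraries where they do the work, as an engineer would, in place of code of your own. Each camera call takes 0.05 s, during which the arm holds its last target.

## Working session

There is one attempt and no reset: what is moved stays moved. The work goes in short steps, Python scripts to look and compute and a shell command to move; the robot and the scene stay as the last step left them, time stands still between calls to the robot, and variables do not carry over. Pictures are saved under pics/ and viewed, and the job is handed in when it is done.

```bash
mkdir -p pics; cat > h.py <<'E'
import numpy as np, cv2
from scipy.spatial.transform import Rotation as R
from bench import *
def snap(n,f):
    p=camera_params(n); im,d=capture(n); cv2.imwrite('pics/'+f+'.png',im); np.savez('pics/'+f+'.npz',im=im,d=d,K=[p['fx'],p['fy'],p['cx'],p['cy']],T=np.array(p['cam_to_world'])); return im,d,p
def load(f):
    z=np.load('pics/'+f+'.npz'); return z['im'],z['d'],z['K'],z['T']
def ray(f,u,v,z):
    _,_,K,T=load(f); r=T[:3,:3]@np.array([(u-K[2])/K[0],(v-K[3])/K[1],1]); o=T[:3,3]; return o+r*(z-o[2])/r[2]
def cloud(f):
    im,d,K,T=load(f); v,u=np.mgrid[:480,:640]; P=np.stack([(u-K[2])/K[0]*d,(v-K[3])/K[1]*d,d],-1)@T[:3,:3].T+T[:3,3]; return im,d,P
E
python3 - <<'E'
from h import *
o=get_obs(); print({k:np.round(v,3) for k,v in o.items()}, grip_depth)
snap('scene','s0'); snap('side','d0'); 
for f in('s0','d0'): print(np.round(load(f)[3],2))
E
```

```text
{'time_s': np.float64(0.0), 'qpos': array([ 1.194,  0.309,  1.635, -0.   ,  1.2  , -0.07 ]), 'joint_vel': array([ 0.001,  0.001, -0.001,  0.001,  0.001, -0.003]), 'joint_efforts': array([ 2.0000e-03, -4.1524e+01, -2.7667e+01, -0.0000e+00,  1.0000e-02,
       -0.0000e+00]), 'eef_pos': array([0.188, 0.595, 0.23 ]), 'tool_rot': array([-4.800e-01, -3.104e+00,  3.000e-03]), 'wrist_force': array([-0.502,  0.439, -0.703]), 'ft_torque': array([-0.05 , -0.037,  0.03 ]), 'gripper_width': np.float64(0.997)} 0.0187
[[-0.95  0.24 -0.21  0.8 ]
 [ 0.32  0.71 -0.63  0.67]
 [-0.   -0.66 -0.75  1.03]
 [ 0.    0.    0.    1.  ]]
[[ 0.25 -0.62  0.75 -0.15]
 [-0.97 -0.15  0.21 -0.27]
 [-0.02 -0.77 -0.63  0.76]
 [ 0.    0.    0.    1.  ]]
```

View pics/s0.png

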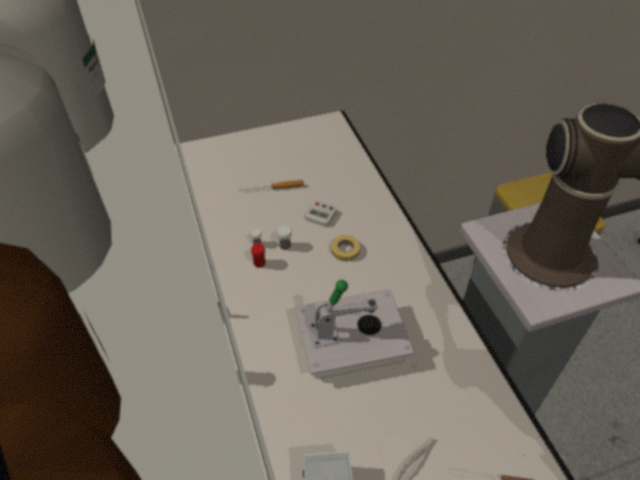

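View pics/d0.png

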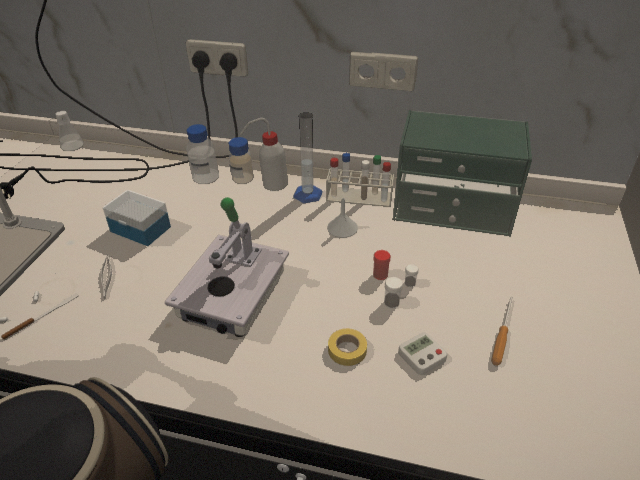

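Both views show the clamp shut (handle up, arm over the pad). The sample jar is at about (393,292) in the side view and (285,237) in the scene view. Beside it are a smaller jar and a red one.

```bash
python3 - <<'E'
from h import *
for f,x0,y0,x1,y1 in(('d0',160,180,460,380),('s0',220,170,440,390)):
    im,d,P=cloud(f); c=cv2.resize(im[y0:y1,x0:x1],None,fx=2.6,fy=2.6,interpolation=cv2.INTER_CUBIC); cv2.imwrite('pics/%s_c.png'%f,c)
im,d,P=cloud('d0'); hsv=cv2.cvtColor(im,cv2.COLOR_BGR2HSV)
def at(f,u,v):
    im,d,P=cloud(f); print(f,u,v,np.round(P[v,u],3))
for q in[('d0',394,283),('d0',393,297),('s0',284,232),('s0',285,243),('d0',220,287),('s0',370,325),('d0',227,203),('s0',341,286),('d0',410,269),('d0',347,337),('d0',420,345),('d0',380,256),('d0',240,229),('s0',325,310),('s0',372,303)]: at(*q)
E
```

```text
d0 394 283 [ 0.582 -0.225  0.056]
d0 393 297 [ 0.568 -0.227  0.034]
s0 284 232 [ 0.585 -0.22   0.054]
s0 285 243 [ 0.586 -0.214  0.023]
d0 220 287 [0.489 0.082 0.064]
s0 370 325 [0.496 0.089 0.063]
d0 227 203 [0.549 0.073 0.213]
s0 341 286 [0.562 0.085 0.214]
d0 410 269 [ 0.639 -0.249  0.046]
d0 347 337 [ 0.472 -0.16   0.012]
d0 420 345 [ 0.477 -0.287  0.021]
d0 380 256 [ 0.652 -0.188  0.055]
d0 240 229 [0.577 0.068 0.134]
s0 325 310 [0.587 0.073 0.136]
s0 372 303 [0.497 0.087 0.136]
```

View pics/d0_c.png

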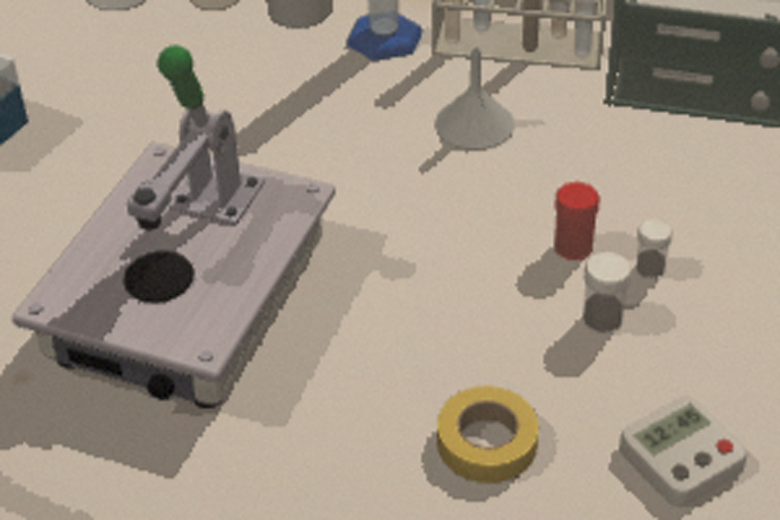

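View pics/s0_c.png

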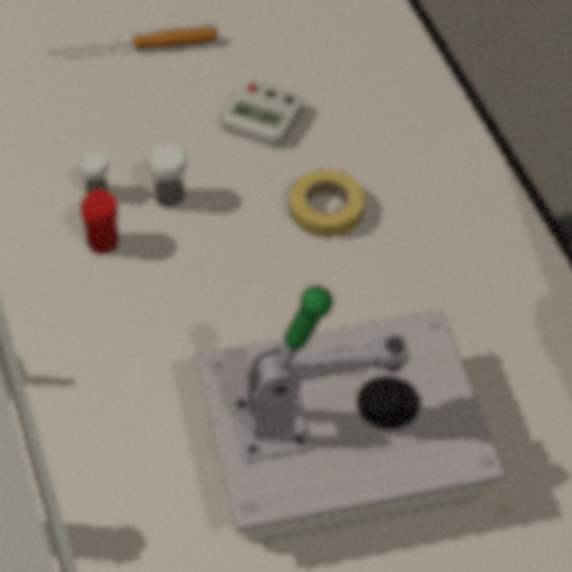

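```bash
python3 - <<'E'
from h import *
for f,pb in(('d0',(200,270,242,302)),('s0',(355,315,385,335))):
    im,d,P=cloud(f); hsv=cv2.cvtColor(im,cv2.COLOR_BGR2HSV).astype(int)
    # pad
    m=np.zeros((480,640),bool); x0,y0,x1,y1=pb; m[y0:y1,x0:x1]=True; m&=(hsv[...,2]<55)
    n,l,st,c=cv2.connectedComponentsWithStats(m.astype(np.uint8)); i=1+st[1:,4].argmax()
    cn=max(cv2.findContours((l==i).astype(np.uint8),0,1)[0],key=cv2.contourArea); e=cv2.fitEllipse(cv2.convexHull(cn))
    print(f,'pad ell',np.round(ray(f,*e[0],.06),4),'cent',np.round(ray(f,*c[i],.06),4), st[i])
    # platform
    t=(abs(P[...,2]-.058)<.008)&(P[...,0]>.38)&(P[...,0]<.68)&(P[...,1]>-.05)&(P[...,1]<.22)
    n,l,st,c=cv2.connectedComponentsWithStats(t.astype(np.uint8)); i=1+st[1:,4].argmax(); 
    vs,us=np.nonzero(l==i); 
    q=np.array([ray(f,u,v,.057)[:2] for u,v in zip(us,vs)]).astype(np.float32)*1000
    print(' plat',cv2.minAreaRect(q), 'zmed',np.median(P[l==i][:,2]))
    # green handle
    g=(hsv[...,0]>50)&(hsv[...,0]<85)&(hsv[...,1]>120)&(P[...,2]>.1)&(P[...,2]<.25)&(P[...,1]<.2)&(P[...,1]>-.1)
    Q=P[g]; top=Q[Q[:,2]>.195]; print(' handle top',np.round(np.median(top,0),4),len(top),'lo',np.round(np.median(Q[Q[:,2]<.175],0),4))
    # arm level
    a=(abs(P[...,2]-.13)<.012)&(np.hypot(P[...,0]-.53,P[...,1]-.08)<.09)
    Q=P[a]; print(' arm', np.round([Q.min(0),np.median(Q,0),Q.max(0)],3))
    # jar cap
    c0=(np.hypot(P[...,0]-.585,P[...,1]+.222)<.03)&(P[...,2]>.05)
    vs,us=np.nonzero(c0); cn=np.stack([us,vs],1).astype(np.float32); e=cv2.minEnclosingCircle(cn)
    print(' cap top',np.round(P[c0].mean(0),4),np.round(ray(f,us.mean(),vs.mean(),.055),4),e,len(us))
    for nm,hh,x,y,zz in(('red',0,.652,-.188,.045),('small',0,.639,-.249,.035)):
        k=(np.hypot(P[...,0]-x,P[...,1]-y)<.025)&(P[...,2]>zz); print(nm,np.round(P[k].mean(0),3),np.round(np.ptp(P[k],axis=0),3),np.round(P[k].max(0),3))
E
```

```text
d0 pad ell [0.4955 0.0835 0.06  ] cent [0.4956 0.0836 0.06  ] [208 277  26  19 396]
 plat ((527.8677978515625, 79.11549377441406), (162.11338806152344, 210.58082580566406), 83.88280487060547) zmed 0.058322351061660394
 handle top [0.556  0.0728 0.2148] 13 lo [nan nan nan]
 arm [[0.485 0.058 0.118]
 [0.542 0.076 0.131]
 [0.603 0.095 0.142]]
 cap top [ 0.5816 -0.2244  0.0553] [ 0.5819 -0.2244  0.055 ] ((393.373779296875, 283.6456298828125), 8.78188705444336) 202
red [ 0.652 -0.192  0.054] [0.036 0.032 0.015] [ 0.674 -0.176  0.06 ]
small [ 0.643 -0.252  0.042] [0.026 0.025 0.012] [ 0.658 -0.24   0.047]
s0 pad ell [0.4972 0.0859 0.06  ] cent [0.4972 0.0859 0.06  ] [358 316  23  19 349]
 plat ((530.82666015625, 81.50626373291016), (162.6619110107422, 206.16314697265625), 83.86101531982422) zmed 0.05888201595553383
 handle top [0.5624 0.0838 0.2111] 87 lo [0.5757 0.0818 0.1723]
 arm [[0.487 0.059 0.118]
 [0.552 0.083 0.132]
 [0.606 0.096 0.142]]
 cap top [ 0.5839 -0.2218  0.0559] [ 0.5837 -0.2226  0.055 ] ((284.30767822265625, 231.0), 6.9848551750183105) 135
red [ 0.657 -0.188  0.055] [0.032 0.033 0.016] [ 0.672 -0.174  0.062]
small [ 0.646 -0.249  0.042] [0.024 0.029 0.012] [ 0.658 -0.237  0.047]
  return _methods._mean(a, axis=axis, dtype=dtype,
  ret = um.true_divide(
```

```bash
cat >> h.py <<'E'
SX=np.array([.9943,-.1066,0]);SY=np.array([.1066,.9943,0]);PAD=np.array([.496,.0845,0])
def sh(x,y,z): return PAD+x*SX+y*SY+np.array([0,0,z])
def down(yaw): # tool y at heading yaw, z down
    y=np.array([np.cos(yaw),np.sin(yaw),0]);z=np.array([0,0,-1.]);return np.stack([np.cross(y,z),y,z],1)
SYAW=np.arctan2(SY[1],SY[0])
def go(p,yaw=SYAW):
    o=get_obs();Rt=R.from_rotvec(o['tool_rot']).as_matrix();G=down(yaw)
    t=R.from_matrix(Rt.T@G).as_rotvec()/np.pi
    d=np.array(p)-o['eef_pos']
    print('t',o['time_s'],'pos',np.round(o['eef_pos'],4),'F',np.round(o['wrist_force'],1),'w',round(float(o['gripper_width']),3))
    print(' turn(tot)',np.round(t,4),'shift(cur axes)',np.round(Rt.T@d/.2,4),'shift(after turn)',np.round(G.T@d/.2,4),'dist',round(np.linalg.norm(d),3))
E
python3 -c "
from h import *
go(sh(.015,0,.26))"
```

```text
t 0.1 pos [0.1885 0.5951 0.2302] F [0.5 0.9 0.1] w 0.997
 turn(tot) [-0.0007 -0.0001 -0.0637] shift(cur axes) [-2.3102 -1.955  -0.1454] shift(after turn) [-1.8759 -2.3746 -0.1492] dist 0.606
```

```bash
python3 -m crank '[[[0,0,-0.15],[0,0,-0.032]],[[0,0,0],[0,0,-0.032]],[[-0.117,-0.148,0],[0,0,0]],[[-0.117,-0.148,0],[0,0,0]],[[-0.117,-0.148,0],[0,0,0]],[[-0.117,-0.148,0],[0,0,0]],[[-0.117,-0.148,0],[0,0,0]],[[-0.117,-0.148,0],[0,0,0]],[[-0.117,-0.148,0],[0,0,0]],[[-0.117,-0.148,0],[0,0,0]],[[-0.117,-0.148,0],[0,0,0]],[[-0.117,-0.148,0],[0,0,0]],[[-0.117,-0.148,0],[0,0,0]],[[-0.117,-0.148,0],[0,0,0]],[[-0.117,-0.148,0],[0,0,0]],[[-0.117,-0.148,0],[0,0,0]],[[-0.117,-0.148,0],[0,0,0]],[[-0.117,-0.148,0],[0,0,0]],[[0,0,0],[0,0,0]],[[0,0,0],[0,0,0]]]' 255
python3 -c "
from h import *
go(sh(.015,0,.195))"
```

```text
time_s: 2.1
eef_pos: [0.5108, 0.0847, 0.2606]
tool_rot: [-0.169, -3.135, -0.001]
wrist_force: [-0.2, 1.0, 0.2]
gripper_width: 0.001
t 2.1 pos [0.5108 0.0847 0.2606] F [-0.2  1.   0.2] w 0.001
 turn(tot) [ 0.0001 -0.0005 -0.0004] shift(cur axes) [-0.002  -0.0092  0.3282] shift(after turn) [-0.0015 -0.0091  0.3282] dist 0.066
```

```bash
python3 -c "
from h import *
a=snap('wrist','w1')[0];b=snap('side','d1')[0]
cv2.imwrite('pics/m1.png',np.hstack([cv2.resize(a,(400,300)),cv2.resize(b[130:370,120:440],(400,300))]))"
```

```text
(no output)
```

View pics/m1.png

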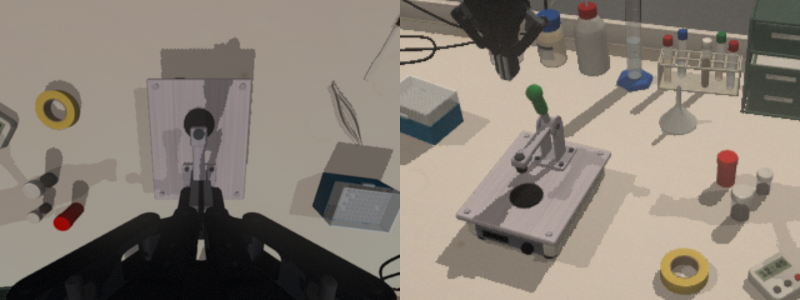

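The wrist view shows the fingers lined up with the clamp arm (column about 200) and the pad just ahead of them. Next I'll lower the fingers and push the handle.

```bash
python3 -m crank '[[[0,-0.009,0.11],[0,0,0]],[[0,0,0.11],[0,0,0]],[[0,0,0.108],[0,0,0]],[[0,0,0],[0,0,0]],[[-0.05,0,0],[0,0,0]],[[-0.05,0,0],[0,0,0]],[[-0.05,0,0],[0,0,0]],[[-0.05,0,0],[0,0,0]],[[-0.05,0,0],[0,0,0]],[[-0.05,0,0],[0,0,0]],[[-0.05,0,0],[0,0,0]]]'
python3 -c "
from h import *
go(sh(.125,0,.195)); snap('side','d2')"
```

```text
time_s: 3.3
eef_pos: [0.5816, 0.0759, 0.1967]
tool_rot: [0.166, 3.137, -0.0]
wrist_force: [-3.3, 0.1, 2.4]
gripper_width: -0.0
t 3.3 pos [0.5816 0.0759 0.1967] F [-3.3  0.1  2.4] w -0.0
 turn(tot) [-0.      0.0001  0.0003] shift(cur axes) [-0.1947 -0.0032  0.0086] shift(after turn) [-0.1947 -0.0031  0.0085] dist 0.039
```

View pics/d2.png

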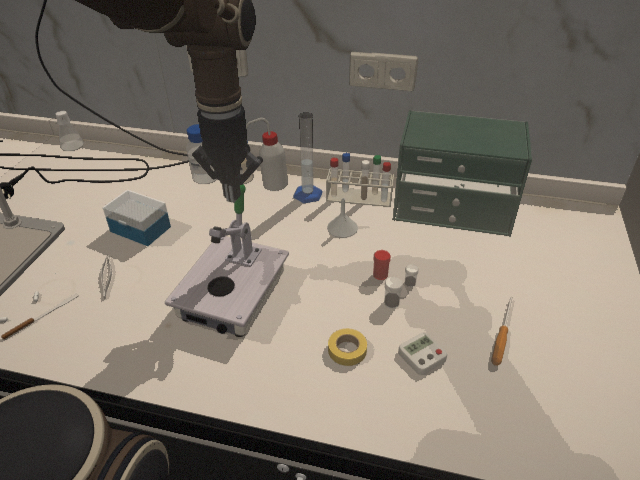

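The handle (about (238,200)) is tilting over and the arm is rising at (215,235). I'll push past the dead centre and lift clear.

```bash
python3 -m crank '[[[-0.05,0,0],[0,0,0]],[[-0.05,0,0],[0,0,0]],[[-0.05,0,0],[0,0,0]],[[-0.05,0,0],[0,0,0]],[[-0.04,0,0],[0,0,0]],[[0,0,-0.2],[0,0,0]],[[0,0,-0.2],[0,0,0]],[[0,0,0],[0,0,0]],[[0,0,0],[0,0,0]],[[0,0,0],[0,0,0]],[[0,0,0],[0,0,0]]]'
python3 -c "
from h import *
go([.583,-.2235,.25],np.pi/2); snap('side','d3')"
```

```text
time_s: 4.45
eef_pos: [0.6275, 0.071, 0.2738]
tool_rot: [-0.166, -3.134, 0.001]
wrist_force: [0.2, -0.4, 0.0]
gripper_width: -0.0
t 4.45 pos [0.6275 0.071  0.2738] F [ 0.2 -0.4  0. ] w -0.0
 turn(tot) [-0.0001 -0.0009 -0.0337] shift(cur axes) [ 0.0654 -1.4876  0.1201] shift(after turn) [ 0.2223 -1.4724  0.1192] dist 0.299
```

View pics/d3.png

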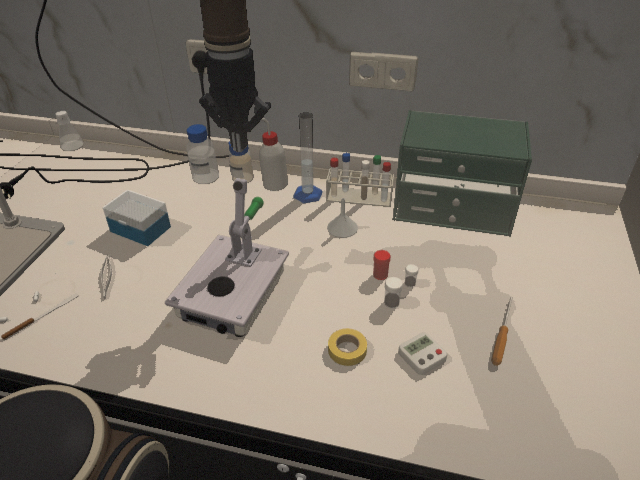

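The handle is over and the arm stands up, with its end at (239,186). Next I'll go above the jar with the jaws along world y.

```bash
python3 -m crank '[[[0,0,0],[0,0,-0.034]],[[0.028,-0.184,0.015],[0,0,0]],[[0.028,-0.184,0.015],[0,0,0]],[[0.028,-0.184,0.015],[0,0,0]],[[0.028,-0.184,0.015],[0,0,0]],[[0.028,-0.184,0.015],[0,0,0]],[[0.028,-0.184,0.015],[0,0,0]],[[0.028,-0.184,0.015],[0,0,0]],[[0.028,-0.184,0.015],[0,0,0]],[[0,0,0],[0,0,0]],[[0,0,0],[0,0,0]]]' 75
python3 -c "
from h import *
go([.583,-.2235,.027],np.pi/2); a=snap('wrist','w4')[0];b=snap('scene','s4')[0]
cv2.imwrite('pics/m4.png',np.hstack([cv2.resize(a,(400,300)),cv2.resize(b[170:380,180:460],(400,300))]))"
```

```text
time_s: 5.6
eef_pos: [0.583, -0.2238, 0.2504]
tool_rot: [-0.002, -3.14, -0.002]
wrist_force: [-0.0, 0.1, 0.7]
gripper_width: 0.707
t 5.6 pos [ 0.583  -0.2238  0.2504] F [-0.   0.1  0.7] w 0.707
 turn(tot) [ 0.0005 -0.0006 -0.0003] shift(cur axes) [-2.1000e-03 -4.0000e-04  1.1168e+00] shift(after turn) [-0.      0.0013  1.1168] dist 0.223
```

View pics/m4.png

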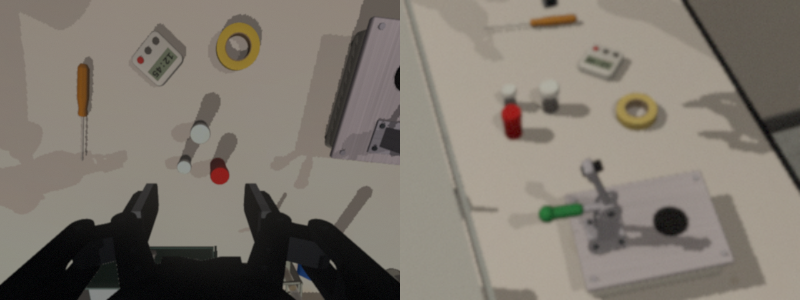

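The clamp is fully open, with the handle level. In the wrist view the jar's cap is at about (320,213) in full-size pixels. I'll check it and both clamp positions by ray.

```bash
python3 - <<'E'
from h import *
im,d,P=cloud('w4'); print(P[213,320])
c=(np.hypot(P[...,0]-.583,P[...,1]+.2235)<.027)&(P[...,2]>.045)
v,u=np.nonzero(c); print(len(u),np.round(ray('w4',u.mean(),v.mean(),.055),4),np.round(P[c].mean(0),4),np.round(P[c].min(0),4),np.round(P[c].max(0),4))
im,d,P=cloud('s4');hsv=cv2.cvtColor(im,cv2.COLOR_BGR2HSV).astype(int)
g=(hsv[...,0]>50)&(hsv[...,0]<85)&(hsv[...,1]>120)&(P[...,2]>.1)&(P[...,2]<.25)
print('handle',np.round(P[g].max(0),3),np.round(P[g].min(0),3),np.round(np.median(P[g],0),3))
E
```

```text
[ 0.58422408 -0.22589811  0.05475737]
16594 [ 0.8563 -0.2127  0.055 ] [ 0.5706 -0.223   0.3223] [ 0.5625 -0.2465  0.0454] [ 0.6009 -0.1981  0.3508]
handle [0.678 0.08  0.148] [0.625 0.064 0.131] [0.654 0.072 0.139]
```

```bash
python3 - <<'E'
from h import *
im,d,P=cloud('w4')
c=(np.hypot(P[...,0]-.583,P[...,1]+.2235)<.027)&(P[...,2]>.050)&(P[...,2]<.06)
v,u=np.nonzero(c); e=cv2.fitEllipse(cv2.convexHull(np.stack([u,v],1).astype(np.int32)));print(len(u),np.round(ray('w4',*e[0],.055),4),np.round(P[c].mean(0),4),np.ptp(P[c],axis=0),e)
E
```

```text
841 [ 0.5843 -0.2259  0.055 ] [ 0.5844 -0.226   0.0551] [0.03200205 0.03193574 0.0076515 ] ((319.947509765625, 213.15760803222656), (32.49076461791992, 32.7253303527832), 91.09260559082031)
```

```bash
python3 -m crank '[[[-0.005,-0.006,0.18],[0,0,0]],[[0,0,0.18],[0,0,0]],[[0,0,0.18],[0,0,0]],[[0,0,0.18],[0,0,0]],[[0,0,0.18],[0,0,0]],[[0,0,0.08],[0,0,0]],[[0,0,0.08],[0,0,0]],[[0,0,0.08],[0,0,0]],[[0,0,0],[0,0,0]]]'
python3 -m crank '[[[0,0,0],[0,0,0]],[[0,0,0],[0,0,0]],[[0,0,0],[0,0,0]],[[0,0,0],[0,0,0]],[[0,0,0],[0,0,0]],[[0,0,0],[0,0,0]],[[0,0,0],[0,0,0]]]' 255
python3 -c "
from h import *
go([.583,-.2235,.027],np.pi/2)"
```

```text
time_s: 6.6
eef_pos: [0.5839, -0.2237, 0.0221]
tool_rot: [0.002, -3.139, -0.002]
wrist_force: [0.2, 0.7, 0.2]
gripper_width: 0.703
time_s: 7.3
eef_pos: [0.5863, -0.2253, 0.0255]
tool_rot: [-0.002, 3.138, -0.002]
wrist_force: [-0.0, 0.5, 5.7]
gripper_width: 0.351
t 7.3 pos [ 0.5863 -0.2253  0.0255] F [-0.   0.5  5.7] w 0.351
 turn(tot) [-0.0005  0.001   0.0003] shift(cur axes) [ 0.0165  0.0091 -0.0076] shift(after turn) [ 0.0166  0.0091 -0.0075] dist 0.004
```

```bash
python3 -m crank '[[[0,0,-0.05],[0,0,0]],[[0,0,-0.15],[0,0,0]],[[0,0,-0.2],[0,0,0]],[[0,0,-0.2],[0,0,0]],[[0,0,-0.2],[0,0,0]],[[0,0,-0.2],[0,0,0]],[[0,0,0],[0,0,0]],[[0,0,0],[0,0,0]]]'
python3 -c "
from h import *
go(sh(0,0,.2)); a=snap('wrist','w5')[0];b=snap('side','d5')[0]
cv2.imwrite('pics/m5.png',np.hstack([cv2.resize(a,(400,300)),cv2.resize(b[100:340,240:560],(400,300))]))"
```

```text
time_s: 8.1
eef_pos: [0.5851, -0.2247, 0.2253]
tool_rot: [-0.002, 3.139, -0.002]
wrist_force: [-0.6, -0.4, -0.7]
gripper_width: 0.35
t 8.1 pos [ 0.5851 -0.2247  0.2253] F [-0.6 -0.4 -0.7] w 0.35
 turn(tot) [-0.0003  0.0007  0.0343] shift(cur axes) [0.4442 1.5467 0.1238] shift(after turn) [0.6078 1.4898 0.1264] dist 0.323
```

View pics/m5.png

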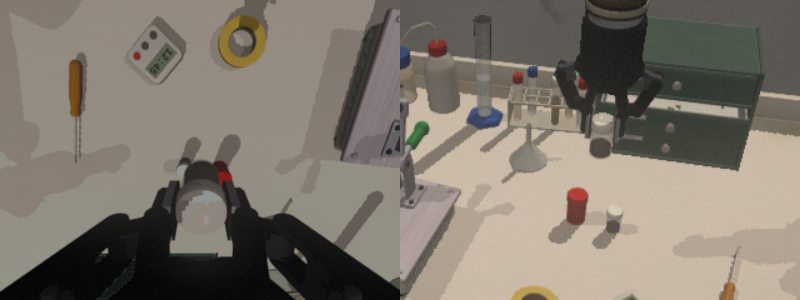

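The jar is held by its cap, upright between the jaws in both views. I'll measure its offset from the TCP and any tilt.

```bash
python3 - <<'E'
from h import *
o=get_obs()['eef_pos']; print(o)
b=cv2.imread('pics/d5.png')[160:240,400:500]; a=cv2.imread('pics/w5.png')[220:420,200:450]
cv2.imwrite('pics/m5b.png',np.hstack([cv2.resize(a,(500,400),interpolation=2),cv2.resize(b,(500,400),interpolation=2)])[:, :800] if 0 else np.hstack([cv2.resize(a,(400,320),interpolation=2),cv2.resize(b,(400,320),interpolation=2)]))
im,d,P=cloud('d5')
for v in range(180,232,3):
  print(v,[tuple(np.round((P[v,u]-o)*1000).astype(int)) for u in (430,434,438,442,446,450)])
E
```

```text
[ 0.58332626 -0.22388934  0.22191441]
180 [(np.int64(8), np.int64(-39), np.int64(61)), (np.int64(-11), np.int64(-45), np.int64(74)), (np.int64(-12), np.int64(-51), np.int64(76)), (np.int64(332), np.int64(-63), np.int64(-143)), (np.int64(339), np.int64(-72), np.int64(-146)), (np.int64(335), np.int64(-80), np.int64(-142))]
183 [(np.int64(-11), np.int64(-40), np.int64(68)), (np.int64(-12), np.int64(-46), np.int64(69)), (np.int64(-11), np.int64(-52), np.int64(69)), (np.int64(324), np.int64(-64), np.int64(-146)), (np.int64(325), np.int64(-72), np.int64(-145)), (np.int64(329), np.int64(-81), np.int64(-146))]
186 [(np.int64(-13), np.int64(-41), np.int64(63)), (np.int64(-13), np.int64(-47), np.int64(65)), (np.int64(231), np.int64(-55), np.int64(-94)), (np.int64(233), np.int64(-63), np.int64(-94)), (np.int64(238), np.int64(-71), np.int64(-96)), (np.int64(313), np.int64(-82), np.int64(-144))]
189 [(np.int64(-12), np.int64(-41), np.int64(58)), (np.int64(-11), np.int64(-47), np.int64(58)), (np.int64(233), np.int64(-56), np.int64(-103)), (np.int64(234), np.int64(-64), np.int64(-102)), (np.int64(2
[... 3483 characters left out ...]
, np.int64(-216)), (np.int64(266), np.int64(-86), np.int64(-218)), (np.int64(265), np.int64(-95), np.int64(-215))]
228 [(np.int64(250), np.int64(-52), np.int64(-220)), (np.int64(255), np.int64(-61), np.int64(-222)), (np.int64(257), np.int64(-70), np.int64(-222)), (np.int64(260), np.int64(-78), np.int64(-223)), (np.int64(256), np.int64(-87), np.int64(-218)), (np.int64(261), np.int64(-96), np.int64(-221))]
231 [(np.int64(240), np.int64(-53), np.int64(-221)), (np.int64(240), np.int64(-62), np.int64(-219)), (np.int64(243), np.int64(-70), np.int64(-220)), (np.int64(250), np.int64(-79), np.int64(-223)), (np.int64(252), np.int64(-88), np.int64(-223)), (np.int64(248), np.int64(-96), np.int64(-219))]
```

View pics/m5b.png

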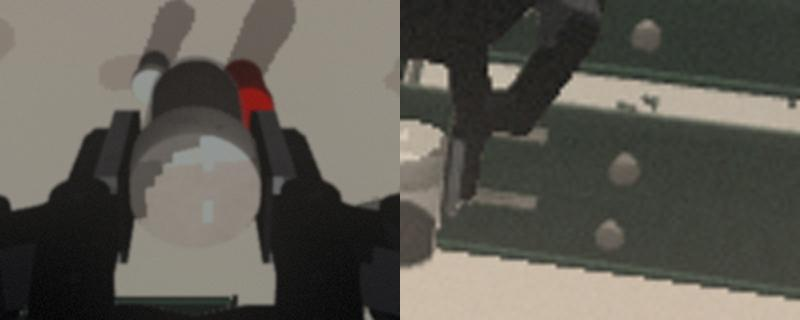

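```bash
python3 - <<'E'
from h import *
o=get_obs()['eef_pos']
im,d,P=cloud('w5')
print('wristcam',load('w5')[3][:3,3]-o, load('w5')[3][:3,2])
v,u=np.mgrid[:480,:640]
for uu,vv in((325,340),(325,350),(310,345),(340,345),(325,330),(325,310),(325,290),(325,275)): print(uu,vv,im[vv,uu],np.round((P[vv,uu]-o)*1000,1))
m=(np.hypot(u-322,v-342)<28)&(d>0); Q=P[m]-o; c=Q.mean(0); n=np.linalg.svd(Q-c,full_matrices=False)[2][2]; print('plane',np.round(n,3),np.round(c*1000,1),Q.std(0))
b=cv2.imread('pics/d5.png')[170:240,355:445]; cv2.imwrite('pics/m5b.png',cv2.resize(b,(720,560),interpolation=2))
im,d,P=cloud('d5')
for vv in range(190,226,4): print(vv,np.round((P[vv,400]-o)*1000).astype(int),im[vv,400])
E
```

```text
wristcam [-0.07267641 -0.00181451  0.14635832] [ 2.96444744e-01 -4.52147455e-04 -9.55049899e-01]
325 340 [129 137 145] [ 1.2 -0.5 33.1]
325 350 [128 138 144] [ 4.8 -0.5 34.1]
310 345 [125 135 142] [ 3.2 -6.1 33.3]
340 345 [126 134 142] [ 3.5  5.1 32.8]
325 330 [127 135 143] [-3.8 -0.5 34.2]
325 310 [137 140 138] [-11.2  -0.5  32.9]
325 290 [63 67 71] [-15.4  -0.5  25. ]
325 275 [40 43 45] [-14.1  -0.3   7.4]
plane [ 0.006 -0.006  1.   ] [ 2.1 -1.6 33.1] [0.00600308 0.00520526 0.00053299]
190 [14  7 31] [144 160 171]
194 [ 3  5 30] [180 197 207]
198 [-9  4 31] [176 192 204]
202 [-19   2  30] [114 125 133]
206 [-17   2  21] [106 117 124]
210 [-16   1  13] [85 92 99]
214 [-18   0   6] [67 75 78]
218 [-14   0  -5] [63 70 79]
222 [-17  -1 -11] [70 75 81]
```

View pics/m5b.png

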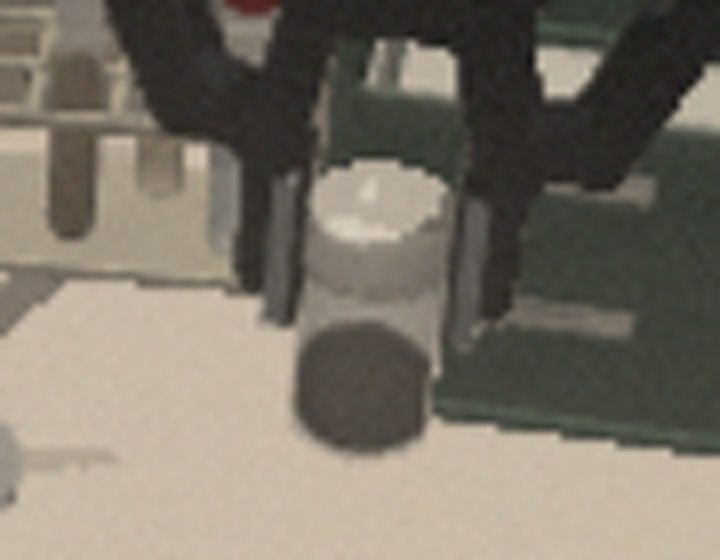

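```bash
python3 -m crank '[[[0,0,0],[0,0,0]]]' ; python3 - <<'E'
from h import *
for i in range(3):
    p=camera_params('wrist')['cam_to_world']; o=get_obs(); print(o['eef_pos'],np.array(p)[:3,3]-o['eef_pos']); im,d,p=snap('wrist','w6_%d'%i)
    im,d,P=cloud('w6_%d'%i)
    v,u=np.mgrid[:480,:640]
    Q=P-o['eef_pos']; m=(np.hypot(Q[...,0],Q[...,1])<.026)&(Q[...,2]>.026)&(Q[...,2]<.04)&(abs(u-322)<50)
    m=m.astype(np.uint8); n,l,st,c=cv2.connectedComponentsWithStats(m);k=1+st[1:,4].argmax();vs,us=np.nonzero(l==k)
    e=cv2.fitEllipse(cv2.convexHull(np.stack([us,vs],1).astype(np.int32)))
    print(e, np.round((ray('w6_%d'%i,*e[0],o['eef_pos'][2]+.032)-o['eef_pos'])*1000,1), np.round(np.median(Q[l==k][:,2])*1000,1),np.round(Q[l==k].min(0)*1000),np.round(Q[l==k].max(0)*1000))
go(sh(0,0,.2))
E
```

```text
time_s: 8.3
eef_pos: [0.5832, -0.2238, 0.2211]
tool_rot: [0.002, -3.137, -0.003]
wrist_force: [0.4, -0.9, -1.2]
gripper_width: 0.356
[ 0.58318825 -0.22383037  0.22112428] [-0.07353316 -0.00141837  0.14346416]
((320.0635681152344, 349.3283386230469), (108.75717163085938, 123.0702133178711), 86.11702728271484) [ 2.  -1.6 32. ] 29.8 [-17. -19.  26.] [15. 17. 40.]
[ 0.58335608 -0.22392068  0.22120597] [-0.07354399 -0.00139972  0.14348163]
((319.9173278808594, 349.0831298828125), (109.29573059082031, 123.1556167602539), 86.0275650024414) [ 2.  -1.6 32. ] 29.9 [-18. -19.  26.] [15. 17. 40.]
[ 0.58363085 -0.22403709  0.22150089] [-0.07363613 -0.00136625  0.14343373]
((319.6596984863281, 348.9877624511719), (109.27167510986328, 123.328369140625), 87.95909118652344) [ 1.9 -1.7 32. ] 29.9 [-17. -19.  26.] [15. 17. 40.]
t 8.45 pos [ 0.5839 -0.2242  0.2219] F [ 0.3  0.1 -0.2] w 0.353
 turn(tot) [ 0.0004 -0.001   0.0343] shift(cur axes) [0.4375 1.5436 0.1127] shift(after turn) [0.6014 1.4876 0.1093] dist 0.322
```

```bash
python3 -m crank '[[[0,0,0],[0,0,0.034]],[[0.03,0.075,0],[0,0,0]],[[0.06,0.15,0],[0,0,0]],[[0.06,0.15,0],[0,0,0]],[[0.06,0.15,0],[0,0,0]],[[0.06,0.15,0],[0,0,0]],[[0.06,0.15,0],[0,0,0]],[[0.06,0.15,0],[0,0,0]],[[0.06,0.15,0],[0,0,0]],[[0.06,0.15,0],[0,0,0]],[[0.06,0.15,0],[0,0,0]],[[0.026,0.063,0],[0,0,0]],[[0,0,0],[0,0,0]],[[0,0,0],[0,0,0]]]'
python3 -c "
from h import *
go(sh(0.001,0,.083)); a=snap('wrist','w7')[0];b=snap('side','d7')[0]
cv2.imwrite('pics/m7.png',np.hstack([cv2.resize(a,(400,300)),cv2.resize(b[130:370,120:440],(400,300))]))
go(sh(0.001,0,.083))"
```

```text
time_s: 9.85
eef_pos: [0.4976, 0.0838, 0.2236]
tool_rot: [0.163, 3.137, -0.001]
wrist_force: [1.3, -0.5, 0.9]
gripper_width: 0.351
t 9.85 pos [0.4976 0.0838 0.2236] F [ 1.3 -0.5  0.9] w 0.351
 turn(tot) [-0.0002  0.0001  0.0009] shift(cur axes) [0.0035 0.0034 0.7032] shift(after turn) [0.0033 0.0028 0.7032] dist 0.141
t 9.95 pos [0.498  0.083  0.2237] F [ 0.1 -0.2 -1.1] w 0.349
 turn(tot) [-0.0002  0.0001  0.0002] shift(cur axes) [0.0058 0.0066 0.7034] shift(after turn) [0.0056 0.0062 0.7034] dist 0.141
```

View pics/m7.png

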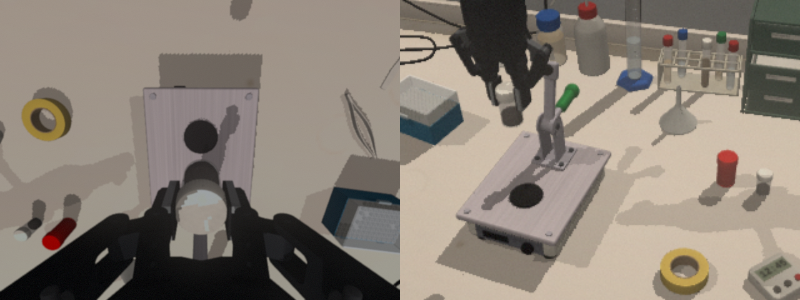

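The jar hangs above the platform with the clamp up and clear of the gripper. The pad is fully visible in the wrist view at about (320,218) full-size, so I'll measure it in the same camera as the jar.

```bash
python3 - <<'E'
from h import *
im,d,P=cloud('w7');hsv=cv2.cvtColor(im,cv2.COLOR_BGR2HSV)
m=np.zeros((480,640),np.uint8); m[185:252,285:355]=1; m&=(hsv[...,2]<50)
n,l,st,c=cv2.connectedComponentsWithStats(m);k=1+st[1:,4].argmax(); cn=max(cv2.findContours((l==k).astype(np.uint8),0,1)[0],key=cv2.contourArea); e=cv2.fitEllipse(cn); p=ray('w7',*e[0],.06); o=get_obs()['eef_pos']
print(st[k],e,p,'in shaker axes rel TCP',(p-o)@SX,(p-o)@SY, d[int(e[0][1]),int(e[0][0])],P[int(e[0][1]),int(e[0][0])])
print('exp rel',(PAD-o)@SX,(PAD-o)@SY)
Q=P-o; v,u=np.mgrid[:480,:640]
m=(np.hypot(Q[...,0],Q[...,1])<.026)&(Q[...,2]>.026)&(Q[...,2]<.04)&(abs(u-322)<50)
A=Q[m]; print(np.round(A.min(0)*1000),np.round(A.max(0)*1000),'jar top z',np.median(A[:,2]), 'sx',np.percentile(A@SX,[1,99]),'sy',np.percentile(A@SY,[1,99]))
E
```

```text
[ 295  193   53   52 2152] ((321.05426025390625, 218.7080078125), (50.94557189941406, 51.955753326416016), 103.77275848388672) [0.49727983 0.08239988 0.06      ] in shaker axes rel TCP -0.0006222800334074612 -0.0007100095315343953 0.31414697 [0.49648944 0.08243431 0.06056842]
exp rel -0.0021186830836145663 0.0012417078530789984
[-18. -19.  26.] [15. 19. 40.] jar top z 0.029857205199232822 sx [-0.01697128  0.01301495] sy [-0.01689956  0.01664326]
```

```bash
python3 -m crank '[[[0,0,0.1],[0,0,0]],[[0,0,0.15],[0,0,0]],[[0,0,0.15],[0,0,0]],[[0,0,0.15],[0,0,0]],[[0,0,0.08],[0,0,0]],[[0,0,0.02],[0,0,0]],[[0,0,0],[0,0,0]],[[0,0,0],[0,0,0]]]'
for i in 1 2 ; do python3 -c "
from h import *
go(sh(0.001,0,.083))"; done
```

```text
time_s: 10.75
eef_pos: [0.4989, 0.0835, 0.0947]
tool_rot: [0.167, 3.135, 0.0]
wrist_force: [0.8, 0.6, -0.2]
gripper_width: 0.351
t 10.75 pos [0.4989 0.0835 0.0947] F [ 0.8  0.6 -0.2] w 0.351
 turn(tot) [0.0001 0.0007 0.0001] shift(cur axes) [0.0102 0.0033 0.0585] shift(after turn) [0.0101 0.0033 0.0585] dist 0.012
t 10.75 pos [0.4989 0.0835 0.0947] F [ 0.8  0.6 -0.2] w 0.351
 turn(tot) [0.0001 0.0007 0.0001] shift(cur axes) [0.0102 0.0033 0.0585] shift(after turn) [0.0101 0.0033 0.0585] dist 0.012
```

```bash
python3 -m crank '[[[0,0,0.01],[0,0,0]],[[0,0,0],[0,0,0]]]'; python3 -m crank '[[[0,0,0.01],[0,0,0]],[[0,0,0],[0,0,0]]]'; python3 -m crank '[[[0,0,0.005],[0,0,0]],[[0,0,0],[0,0,0]]]'
```

```text
time_s: 10.95
eef_pos: [0.4984, 0.084, 0.0926]
tool_rot: [0.166, 3.135, 0.0]
wrist_force: [-0.1, 0.3, -0.3]
gripper_width: 0.354
time_s: 11.15
eef_pos: [0.4976, 0.084, 0.0898]
tool_rot: [0.166, 3.137, 0.0]
wrist_force: [-0.6, 0.9, -0.9]
gripper_width: 0.354
time_s: 11.35
eef_pos: [0.4975, 0.084, 0.0886]
tool_rot: [-0.166, -3.137, 0.0]
wrist_force: [0.4, -0.3, -0.2]
gripper_width: 0.353
```

```bash
for r in 1 2 3; do :; done; python3 -m crank '[[[0,0,0.008],[0,0,0]],[[0,0,0],[0,0,0]]]' | sed -n 2p\;4p; python3 -m crank '[[[0,0,0.005],[0,0,0]],[[0,0,0],[0,0,0]]]'| sed -n 2p\;4p; python3 -m crank '[[[0,0,0.005],[0,0,0]],[[0,0,0],[0,0,0]]]'| sed -n 2p\;4p
```

```text
eef_pos: [0.4974, 0.084, 0.0868]
wrist_force: [0.4, 0.4, 0.1]
eef_pos: [0.4975, 0.084, 0.0859]
wrist_force: [-0.1, -0.7, -1.4]
eef_pos: [0.4979, 0.084, 0.0855]
wrist_force: [-1.2, -0.9, 2.9]
```

```bash
python3 -m crank '[[[0,0,0.004],[0,0,0]],[[0,0,0],[0,0,0]]]' | sed -n 2p\;4p; python3 -m crank '[[[0,0,0],[0,0,0]]]'| sed -n 2p\;4p
```

```text
eef_pos: [0.4983, 0.084, 0.0855]
wrist_force: [-3.0, -0.2, 7.3]
eef_pos: [0.4983, 0.084, 0.0855]
wrist_force: [-1.8, -0.5, 7.6]
```

In contact (about 7 N). Now I'll release and rise.

```bash
python3 -m crank '[[[0,0,0],[0,0,0]],[[0,0,0],[0,0,0]],[[0,0,0],[0,0,0]],[[0,0,0],[0,0,0]],[[0,0,0],[0,0,0]]]' 75; python3 -m crank '[[[0,0,-0.05],[0,0,0]],[[0,0,-0.1],[0,0,0]],[[0,0,-0.15],[0,0,0]],[[0,0,-0.15],[0,0,0]],[[0,0,-0.2],[0,0,0]],[[0,0,-0.25],[0,0,0]],[[0,0,0],[0,0,0]],[[0,0,0],[0,0,0]]]'
python3 -c "
from h import *
a=snap('wrist','w8')[0];b=snap('side','d8')[0]; snap('scene','s8')
cv2.imwrite('pics/m8.png',np.hstack([cv2.resize(a,(400,300)),cv2.resize(b[130:370,120:440],(400,300))]))
go(sh(.15,0,.27))
for f in('w8','d8','s8'):
    im,d,P=cloud(f)
    m=(np.hypot(P[...,0]-.497,P[...,1]-.084)<.04)&(P[...,2]>.108)&(P[...,2]<.122)
    v,u=np.nonzero(m); e=cv2.fitEllipse(cv2.convexHull(np.stack([u,v],1).astype(np.int32)))
    p=ray(f,*e[0],.115); print(f,len(u),p,'shaker',(p-PAD)@SX,(p-PAD)@SY,np.median(P[m][:,2]))
"
```

```text
time_s: 12.75
eef_pos: [0.4975, 0.084, 0.084]
tool_rot: [-0.166, -3.137, 0.0]
wrist_force: [-0.9, -0.2, 0.8]
gripper_width: 0.704
time_s: 13.55
eef_pos: [0.4989, 0.0841, 0.267]
tool_rot: [0.166, 3.132, 0.001]
wrist_force: [0.2, 0.4, 0.2]
gripper_width: 0.705
t 13.7 pos [0.4964 0.0839 0.2628] F [ 0.  -0.1 -0.8] w 0.707
 turn(tot) [-0.0002 -0.001   0.0003] shift(cur axes) [-0.7478  0.002  -0.0384] shift(after turn) [-0.7479  0.0029 -0.0361] dist 0.15
w8 1111 [0.49648373 0.08344098 0.115     ] shaker 0.0005938677190759743 -0.0010014174872897982 0.11520486659928553
d8 231 [0.49262153 0.08338387 0.115     ] shaker -0.0032402318986207356 -0.0014699142100696179 0.11545061349966945
s8 216 [0.49737084 0.08724353 0.115     ] shaker 0.0010705612992624944 0.0028740269973076926 0.11603534879893196
```

View pics/m8.png

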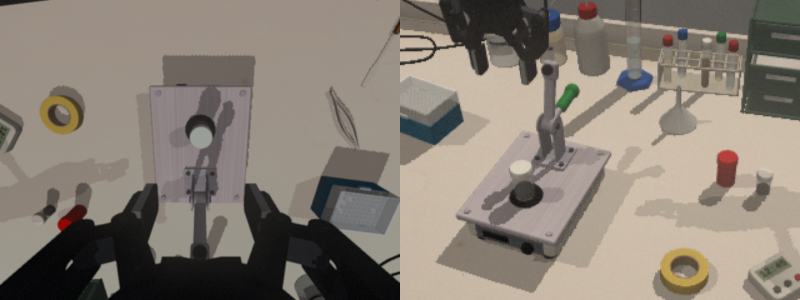

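The jar stands upright on the pad, cap top at z = 115 mm, centred within about 1–2 mm averaged over the three cameras. Next I'll go over behind the raised arm.

```bash
python3 -m crank '[[[0,0,-0.06],[0,0,0]],[[-0.1,0,0],[0,0,0]],[[-0.13,0,0],[0,0,0]],[[-0.13,0,0],[0,0,0]],[[-0.13,0,0],[0,0,0]],[[-0.13,0,0],[0,0,0]],[[-0.13,0,0],[0,0,0]],[[0,0,0],[0,0,0]],[[0,0,0],[0,0,0]]]' 255
python3 -c "
from h import *
snap('side','d9');go(sh(.15,0,.195))"
```

```text
time_s: 14.6
eef_pos: [0.6463, 0.0681, 0.2751]
tool_rot: [-0.166, -3.134, 0.0]
wrist_force: [-0.7, 0.1, -0.5]
gripper_width: 0.002
t 14.65 pos [0.6459 0.0682 0.2754] F [ 0.4 -0.2 -0.7] w -0.004
 turn(tot) [-0.0001 -0.0009  0.0003] shift(cur axes) [0.0026 0.0013 0.402 ] shift(after turn) [0.0037 0.0012 0.402 ] dist 0.08
```

View pics/d9.png

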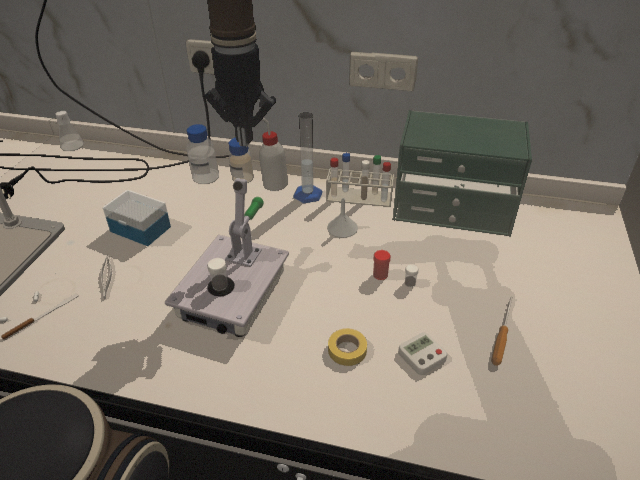

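The closed fingers are behind the raised arm, whose end is at (239,186). I'll lower them and push towards the pad.

```bash
python3 -m crank '[[[0,0,0.13],[0,0,0]],[[0,0,0.13],[0,0,0]],[[0,0,0.14],[0,0,0]],[[0,0,0],[0,0,0]],[[0.05,0,0],[0,0,0]],[[0.05,0,0],[0,0,0]],[[0.05,0,0],[0,0,0]],[[0.05,0,0],[0,0,0]],[[0.05,0,0],[0,0,0]],[[0.05,0,0],[0,0,0]],[[0.05,0,0],[0,0,0]],[[0.05,0,0],[0,0,0]]]'
python3 -c "
from h import *
snap('side','d10');go(sh(.05,0,.195))"
```

```text
time_s: 15.85
eef_pos: [0.5651, 0.0767, 0.1952]
tool_rot: [-0.166, -3.134, 0.0]
wrist_force: [2.3, -0.3, -1.4]
gripper_width: 0.001
t 15.9 pos [0.5626 0.0769 0.1945] F [-1.6  0.3  0.3] w 0.001
 turn(tot) [-0.0003 -0.0024  0.0005] shift(cur axes) [ 0.085   0.0026 -0.0018] shift(after turn) [ 0.0849  0.0025 -0.0024] dist 0.017
```

View pics/d10.png

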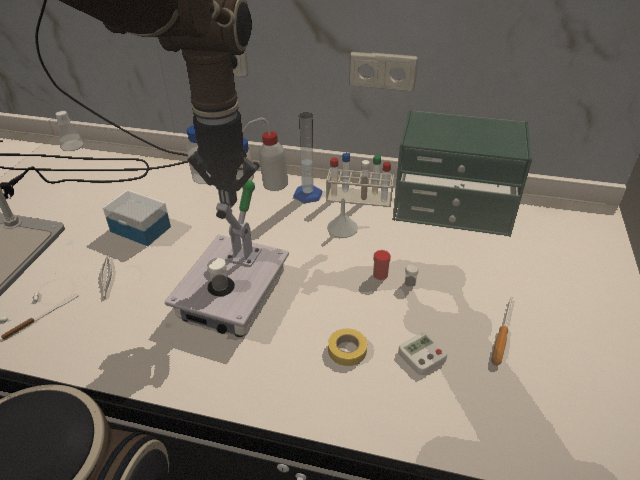

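The arm is near the dead centre, its end at (222,210). I'll push on past it, then go out and up.

```bash
python3 -m crank '[[[0.05,0,0],[0,0,0]],[[0.05,0,0],[0,0,0]],[[0.04,0,0],[0,0,0]],[[0.03,0,-0.1],[0,0,0]],[[0,0,-0.25],[0,0,0]],[[0,0,-0.2],[0,0,0]],[[0,0,0],[0,0,0]],[[0,0,0],[0,0,0]],[[0,0,0],[0,0,0]],[[0,0,0],[0,0,0]],[[0,0,0],[0,0,0]],[[0,0,0],[0,0,0]],[[0,0,0],[0,0,0]]]'
python3 -c "
from h import *
a=snap('scene','s11')[0];b=snap('side','d11')[0]; go(sh(.05,0,.195))
cv2.imwrite('pics/m11.png',np.hstack([cv2.resize(a[220:400,260:500],(400,300)),cv2.resize(b[130:370,120:440],(400,300))]))"
```

```text
time_s: 17.2
eef_pos: [0.5332, 0.0802, 0.3056]
tool_rot: [-0.166, -3.136, 0.0]
wrist_force: [-0.3, -0.6, -0.2]
gripper_width: 0.002
t 17.3 pos [0.5334 0.0802 0.306 ] F [-0.5 -0.1  0.3] w -0.001
 turn(tot) [-0.     -0.0001  0.0003] shift(cur axes) [-0.0619  0.0016  0.5551] shift(after turn) [-0.0616  0.0017  0.5551] dist 0.112
```

View pics/m11.png

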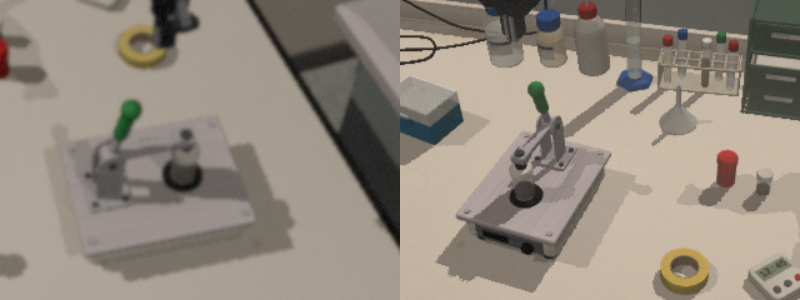

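The clamp is shut with its foot on the cap, and the jar is upright on the pad. I'll let it settle, then check the numbers.

```bash
python3 -m crank '[[[0,0,-0.1],[0,0,0]],[[0,0,0],[0,0,0]],[[0,0,0],[0,0,0]],[[0,0,0],[0,0,0]],[[0,0,0],[0,0,0]],[[0,0,0],[0,0,0]],[[0,0,0],[0,0,0]],[[0,0,0],[0,0,0]]]' >/dev/null
python3 - <<'E'
from h import *
snap('scene','s12');snap('side','d12')
for f in('s0','s12','d0','d12'):
    im,d,P=cloud(f);hsv=cv2.cvtColor(im,cv2.COLOR_BGR2HSV).astype(int)
    g=(hsv[...,0]>50)&(hsv[...,0]<85)&(hsv[...,1]>120)&(P[...,2]>.1)&(P[...,2]<.25)&(P[...,1]<.2)&(P[...,1]>-.1)
    T=P[g&(P[...,2]>.205)]
    y=(hsv[...,0]>18)&(hsv[...,0]<32)&(hsv[...,1]>110)&(np.hypot(P[...,0]-.47,P[...,1]+.165)<.08)
    S=(P-PAD)
    ax,ay=S@SX,S@SY
    a=(abs(ay)<.015)&(ax>-.01)&(ax<.02)&(P[...,2]>.125)&(P[...,2]<.17)
    b=(abs(ay)<.012)&(ax>.03)&(ax<.07)&(P[...,2]>.115)&(P[...,2]<.155)
    j=(np.hypot(ax,ay)<.04)&(P[...,2]>.066)&(P[...,2]<.118)
    t=(np.hypot(P[...,0]-.48,P[...,1]+.29)<.06)&(P[...,2]>.013)&(P[...,2]<.03)
    print(f,'handle',np.round(np.median(T,0),3),'tape',np.round(P[y].mean(0),4),'timer',np.round(P[t].mean(0),4),'armend z',np.round(np.median(P[a][:,2]),4),'armmid',np.round(np.median(P[b][:,2]),4),'jar',j.sum(),np.round([np.median(ax[j]),np.median(ay[j])],4) if j.sum() else '')
c=[cv2.resize(load(f)[0][y:y+120,x:x+120],(400,400),interpolation=2) for f,x,y in(('s12',310,260),('d12',170,190))]
cv2.imwrite('pics/m12.png',np.hstack(c))
E
```

```text
s0 handle [0.56  0.084 0.213] tape [ 0.4564 -0.1552  0.0188] timer [ 0.4707 -0.2888  0.0195] armend z 0.1333 armmid 0.1303 jar 10 [0.0027 0.0061]
s12 handle [0.567 0.083 0.214] tape [ 0.4571 -0.1548  0.0188] timer [ 0.4711 -0.2892  0.0195] armend z 0.1394 armmid 0.133 jar 284 [0.0044 0.0118]
d0 handle [0.556 0.073 0.215] tape [ 0.4439 -0.166   0.0176] timer [ 0.4664 -0.2929  0.019 ] armend z 0.1329 armmid 0.1302 jar 19 [-0.0046 -0.0055]
d12 handle [0.563 0.073 0.216] tape [ 0.4438 -0.1661  0.0176] timer [ 0.4665 -0.2928  0.019 ] armend z 0.1386 armmid 0.133 jar 433 [-0.0101 -0.007 ]
```

View pics/m12.png

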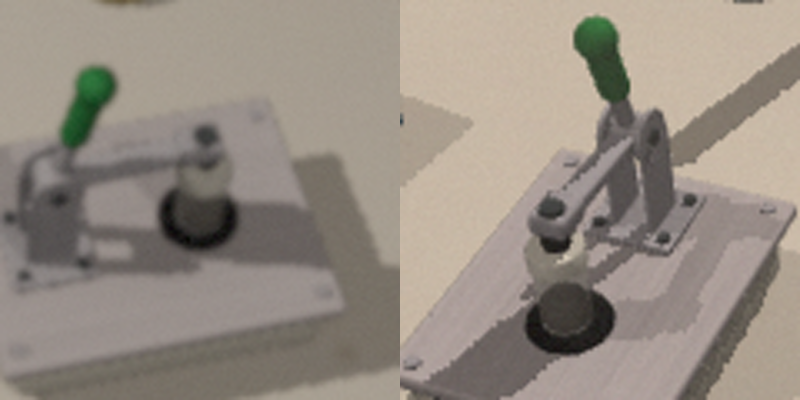

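The foot rests on the cap. The arm's end is 6 mm higher than when shut on nothing, which matches about 0.07–0.08 rad, and the tape and timer haven't moved.

```bash
python3 -c "
from bench import *
print(job_done(), get_obs()['time_s'])"
```

```text
the job is handed in; nothing more can be done
the job is handed in; nothing more can be done
```

The jar is on the shaker pad, clamped down by its cap, and the job is handed in. The last clock reading was about 17 s, with about 1 s of settling and checks after that. The clamp was shut at the start, so I opened it first with the closed fingers. I then gripped the jar by its cap and lowered it until about 7 N showed it was standing on the pad. After letting go, I pushed the raised arm over until it fell shut.

**Last checks:**
- **Jar:** it stands upright. Before I shut the clamp, its cap top was at z = 115 mm, as it should be.
- **Clamp:** the arm's end sits 6 mm higher than when shut on nothing. That matches about 0.07–0.08 rad, so the foot is on the cap.
- **Other things:** tape and timer are where they were, within 1 mm. The gripper is well clear, touching nothing.

**Disagreement:** before I shut the clamp, the cameras put the jar 1 to 3.5 mm off the pad's centre, in different directions. The average is under 1 mm off, and the wrist camera alone says about 1 mm. I did not measure the centring again once the clamp was shut; the final pictures only show the jar upright with the foot on its cap.

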